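Hook the colour target and hang it on the crossbar

ROBOT

A 6-joint arm with a two-finger parallel gripper is mounted at the origin on the work surface. World frame = base frame: x ahead of the robot, y to its left, z up, the work surface at z = 0. Lengths are in m, angles in rad, forces in N, time in s.
With the tool pointing down it reaches from about 0.25 to 0.725 m from the base axis. Payload 4 kg.
Tool frame: the origin (TCP) lies midway between the tips of the shut fingers; the grasp point (between the pads) lies 19 mm behind it; z points along the fingers, y is the line along which they close (so a half turn about z gives the same grasp; the last joint's range is limited). The gripper opens to 85 mm and grips with 20 to 120 N. Pads are 22 mm wide; open, the fingers measure 114 mm over their backs; the gripper's body (76 mm by 85 mm) begins 54 mm behind the grasp point. The pads swing forward as they close: fully open they stand 13 mm farther back than shut.
Start: joints at [-1.172, 0.241, 0.005, 1.335, 0, 1.571], TCP at [0.194, -0.461, 0.231] pointing down, gripper open.
Joint ranges: [-2.72, 2.72], [-1.05, 1.87], [-1.09, 1.28], [-1.99, 2.15], [-1.42, 1.44], [-3.14, 3.14]. Speed limits (rad/s): [2.79, 2.79, 3.14, 3.14, 3.14, 3.14].

INTERFACE

Orientations are given as a unit quaternion [x, y, z, w].
In Python, from workcell import monitor, vision, job gives the robot as it stands.
- The arm moves only by the tool move_arm, never from a script. Its argument "moves" is a list that holds one entry, the list of rows, each a list of 5 numbers: the shift along the world's x, y, z in m, then the turn about the world's z in degrees, then the opening in per cent of the stroke, from 0 (shut) to 100 (fully open). In form: [[[x, y, z, turn, gripper], ...]]. A call has 1 to 5 rows; each row is the pose to reach, as a shift and turn from the pose commanded when the call began; what a row does not reach only later rows make up. A row lasts 1/8 s, in which the tool goes at most 62.5 mm and 10.7 degrees, less where a joint would pass 70% of its speed; a pose out of reach is approached as far as the arm can. A call with a gripper value outside its range is refused whole. The fingers move at their own pace and stop on an object; the grip force is fixed at half the most. Time passes only in rows, so rows that repeat a pose let the fingers close. It gives the time, the measured TCP pose, the force, the opening and the grip force at its end, in the units of the state.
- monitor.get_obs(): the state, without advancing time (a new reading comes with each control period).
- vision.camera(name): name is "side" or "top"; returns a dict with "color" (400x640x3 uint8, red, green, blue), "camera_matrix" (3x3 intrinsics, pixels), "k1" (the pictures are not rectified: a ray, as slopes to the right and down, at radius r is drawn at 1 + k1 r^2 times it, then the intrinsics apply), "eye" and "attitude" of the camera in the world. Camera axes: x right, y up, looking along -z (the intrinsics and any distortion apply to the point x, -y, -z); pixel columns grow to the right and rows downward; lengths in m; the calibration is good to about 2 mm. A picture is of the moment at which its call begins. There is no depth.
- job.job_done(): hands the job in; it is judged then, once.
The state is a dict: "clock": time; "joint_pos": joint angles; "joint_vel": joint speeds; "tau": joint torques, N m; "eef_pos": TCP position; "tool_rot": TCP orientation; "ft_force": force on the tool from outside, world axes, zero at the start; "ft_torque": the same for the moment, N m; "grip_width": finger opening in m; "grasp_force": force on a finger pad.
Only numpy, scipy, OpenCV 4.12 (cv2) and the standard library are available. Lean on these libraries where they do the work, as an engineer would, in place of code of your own. Each camera call takes 0.05 s, during which the arm holds its last target. There are 200 camera calls.

TASK

Take the red S-hook off the crossbar, pass its lower end gently through the hole of the brass hanging tab on the colour target plate, and draw the plate up out of its slotted stand on the hook. Then hang the hook with the plate on the crossbar again, between the posts, and leave it hanging still. Do not force the hook against the plate, do not touch the plate with the gripper or drop it, and leave the other things alone.

Things in the scene. Friction and masses are not known exactly. Their poses are not given: they have to be found in the camera images.
- hook: red nylon S-hook, 136 mm tall, 8 mm thick (y), 45 g, flat in its x-z plane; origin at its centre, z up through both bends. It hangs with z upright and y along the bar. Upper bend: flat-sided, 14 mm deep, opens downward on the +x side. Shank and lower bend: round 8 mm bar; the lower bend opens upward on the -x side. Both bends 24 mm wide inside. The shank leans 22 deg (top to -x)
- hook_crown (a point): in the top of the upper bend, 59 mm above the hook's origin; the bend's inside top lies 4 mm below this point, its outer top 10 mm above: hanging, 14 mm of flat-sided hook stand above the crossbar, to be pinched from above with one finger on each side in y. The upper bend's end lies 8 mm below its inside top: lift 12 to 16 mm, then draw the hook to its -x to free it
- hook_saddle (a point): bottom of the lower bend, on the bar's centre line, 59 mm below the hook's origin; a hung plate rests here. Bend centre 16 mm above it
- hook_tip (a point): middle of the square-cut end (8 mm across) of the lower bend, at x -17, z -48 mm from the hook's origin. The end is straight for its last 8 mm and points along (-0.67, 0, 0.74) in the hook's frame
- target: colour target: white steel plate 100 mm wide (y), 110 tall (z), 4 thick (x), 0.21 to 0.36 kg, colour patches on its front (-x), a grey scale on its back. Origin: middle of its lower edge. It starts leaning 25 deg back (top to +x), front to the robot, loose in the stand's slot: it rocks 8 deg forward under 1 to 2 N at the tab, falls back by itself, and comes out up the slope
- target_rivet (a point): rivet on the plate's back, 104 mm above its lower edge, 3.5 mm behind its middle. A brass hanging tab 3 mm thick, 40 mm wide, swivels on it (about x) against friction, starting up to 0.8 rad to either side, not measured. Its hole, diameter 11.5 mm, along x, is 24 mm from the rivet, above the plate's top edge; the tab ends 11 mm beyond. It may turn upright as the plate is lifted
- bar_stand: fixed stand with a horizontal aluminium crossbar along its y: bar 12 mm across, two posts with black clamps at y -160 and +160 mm. Origin on the desk under the middle of the bar
- bar_mid (a point): middle of the crossbar, on its axis, 270 mm above the desk; y along the bar
- slot_stand: fixed light wooden stand, base 95 x 120 x 12 mm, two battens and end cheeks making a slot 6 mm wide, 103 mm long and 28 mm deep along its y that slopes 21 deg back (up and towards +x); rises to 45 mm. Origin on the desk, 4 mm in front of the base's middle
- lens: bystander: black camera lens standing on the desk, 67 mm across, 85 mm tall; origin at its foot
- brush: bystander: brush 160 mm long lying on the desk
- jar: bystander: small jar 48 mm across, 60 mm tall; origin at its foot
Mind the look-alikes: they are no part of the job. Of the things like the hook, leave any that is green; of the rest the smaller one is meant.

How it is judged:
By the outcome, as a careful person would: the job done as asked, in the order asked, and still so for the second after the job is handed in, with the robot touching nothing.
It also fails if it takes over 72 s, if anything falls off the work surface, if the arm or the gripper's body presses on something with over 40 N, if the wrist force passes 120 N, or if a joint passes its speed limit or range.

## Working session

There is one attempt and no reset: what is moved stays moved. The work goes in short steps, Python scripts to look and compute and a tool call to move; the robot and the scene stay as the last step left them, time stands still between calls to the robot, and variables do not carry over. Pictures are saved under pics/ and viewed, at most 10 in all, crops included, and the job is handed in when it is done.

Besides the shell and the picture viewer there is one more tool, called in YAML: its name, and indented under it one key for each argument. move_arm: Moves the arm, as the interface text tells. Its arguments: {"type":"object","properties":{"moves":{"type":"array","items":{"type":"array","items":{"type":"array","items":{"type":"number"}}}}},"required":["moves"]}

```bash
ls; mkdir -p pics; cat > h.py <<'E'
import numpy as np, cv2
from workcell import monitor, vision, job
from scipy.spatial.transform import Rotation as R
def ray(c,px):
    K=np.array(c["camera_matrix"]);p=(np.array(px,float)-K[:2,2])/[K[0,0],K[1,1]]
    q=p.copy()
    for _ in range(20): q=p/(1+c["k1"]*(q@q))
    d=rot(c)@np.array([q[0],-q[1],-1]); return np.array(c["eye"]),d/np.linalg.norm(d)
def rot(c):
    a=np.array(c["attitude"],float)
    return a if a.shape==(3,3) else R.from_quat(a).as_matrix()
def plane(c,px,ax,v):
    e,d=ray(c,px); return e+d*(v-e[ax])/d[ax]
def tri(c1,p1,c2,p2):
    e1,d1=ray(c1,p1);e2,d2=ray(c2,p2)
    s=np.linalg.lstsq(np.c_[d1,-d2],e2-e1,rcond=None)[0]
    a=e1+d1*s[0];b=e2+d2*s[1]; return (a+b)/2,np.linalg.norm(a-b)
def proj(c,P):
    v=rot(c).T@(np.array(P)-c["eye"]); q=np.array([v[0],-v[1]])/-v[2]
    K=np.array(c["camera_matrix"]); q=q*(1+c["k1"]*(q@q)); return q*[K[0,0],K[1,1]]+K[:2,2]
E
python3 - <<'E'
from h import *
for n in("side","top"):
    c=vision.camera(n); cv2.imwrite(f"pics/{n}0.png",c["color"][:,:,::-1]); print(n,c["camera_matrix"],c["k1"],c["eye"],c["attitude"],rot(c)[:,2])
print(monitor.get_obs())
E
```

```text
pics
side [[371.43933411   0.         320.26751409]
 [  0.         371.43933411 198.21264797]
 [  0.           0.           1.        ]] -0.01649112475693812 [0.25808079 0.50373087 0.82431599] [-0.09295046  0.38811642  0.88716793 -0.23164394] [-0.34473496  0.64558607  0.68145171]
top [[501.67925862   0.         320.56217264]
 [  0.         501.67925862 207.41570903]
 [  0.           0.           1.        ]] -0.08622255422998878 [ 0.42140193 -0.07508286  1.47268726] [ 0.03924564 -0.044907   -0.69861044  0.71301233] [-0.11887332  0.00677976  0.99288628]
{'clock': 0.1, 'joint_pos': array([-1.17201259e+00,  2.41337694e-01,  3.83895203e-03,  1.33524463e+00,
        2.07446271e-05,  1.57077805e+00]), 'joint_vel': array([-0.00175064, -0.00169402,  0.00157981, -0.00035998, -0.00011937,
        0.00067412]), 'tau': array([ 1.68001293e-04, -3.73137403e+01,  2.53010935e+01,  1.09074658e-02,
        5.03254705e-05,  1.03648912e-05]), 'eef_pos': array([ 0.19392421, -0.46021751,  0.23049436]), 'tool_rot': array([ 9.80184941e-01,  1.98082137e-01, -1.82653122e-04, -9.56289791e-04]), 'ft_force': array([ 0.39589565, -0.24049318,  0.21268371]), 'ft_torque': array([-0.02976816,  0.02803414,  0.00596879]), 'grasp_force': 0.0, 'grip_width': 0.08522253707002335}
```

View pics/side0.png

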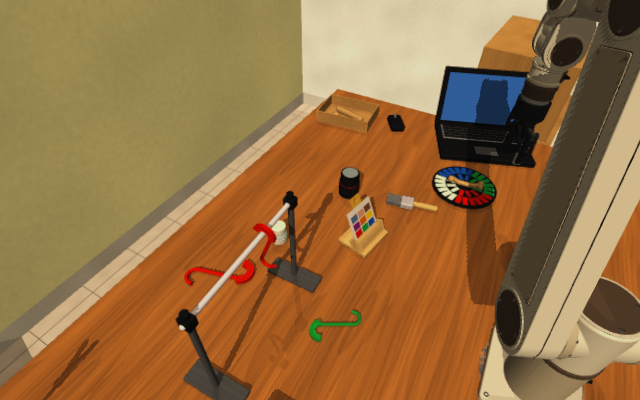

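View pics/top0.png

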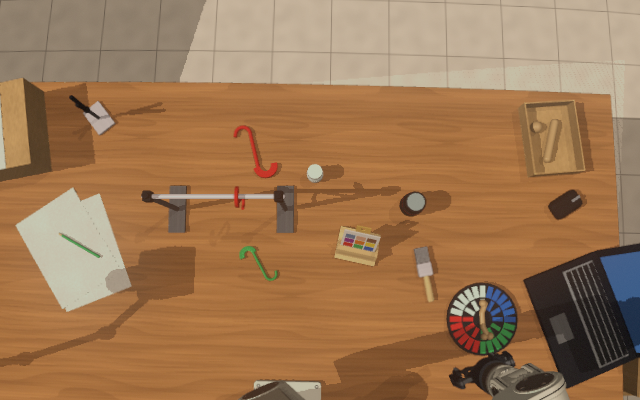

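Side: hook on bar near (265,235), clamps (290,200) and (187,320), plate (360,217). Top: hook (238,197), bar (147–280,197), plate (357,242), jar (315,172), lens (412,204). I'll zoom in on these.

```bash
python3 - <<'E'
from h import *
s=cv2.imread("pics/side0.png");t=cv2.imread("pics/top0.png")
a=cv2.resize(s[190:290,230:395],None,fx=4.8,fy=4.8,interpolation=cv2.INTER_CUBIC)[:480]
cv2.imwrite("pics/side0c.png",a)
b=cv2.resize(t[180:280,225:390],None,fx=4.8,fy=4.8,interpolation=cv2.INTER_CUBIC)
cv2.imwrite("pics/top0c.png",b)
E
```

```text
(no output)
```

View pics/side0c.png

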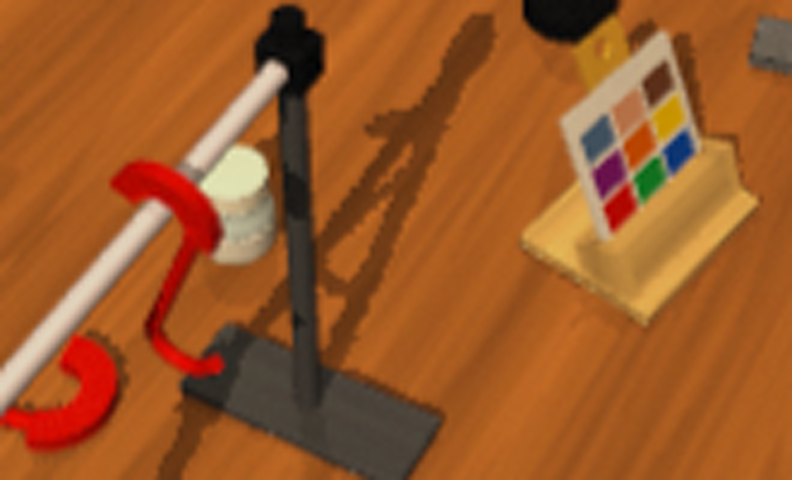

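View pics/top0c.png

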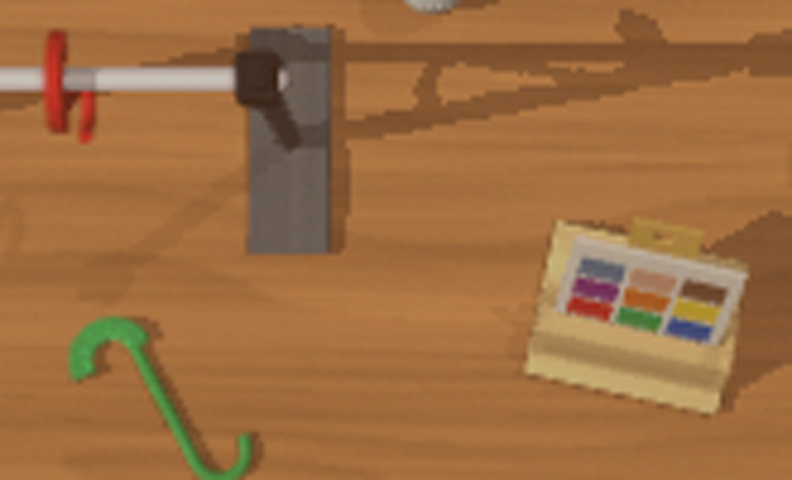

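Side crop: hook on the bar with its tip end at (275,266); tab hole near (355,200), tab upright-ish. Top crop: hook upper bend at (237,197), tip toward the robot (243,208); hole near (362,229); plate turned ~10° clockwise. Now triangulating by colour patches.

```bash
cat >> h.py <<'E'
def crop(px,o,f=4.8): return (np.array(px)+.5)/f-.5+np.array(o)
def blob(img,seed,tol=22,win=14):
    """flood-fill centroid in an upscaled neighbourhood of seed (image px)"""
    x0,y0=int(seed[0])-win,int(seed[1])-win
    a=cv2.resize(img[y0:y0+2*win,x0:x0+2*win],None,fx=8,fy=8,interpolation=cv2.INTER_CUBIC)
    m=np.zeros((a.shape[0]+2,a.shape[1]+2),np.uint8)
    s=tuple(int(v) for v in ((np.array(seed)-[x0,y0]+.5)*8-.5))
    cv2.floodFill(a.copy(),m,s,0,(tol,)*3,(tol,)*3,4|cv2.FLOODFILL_FIXED_RANGE|cv2.FLOODFILL_MASK_ONLY)
    M=cv2.moments(m[1:-1,1:-1],True)
    return crop([M["m10"]/M["m00"],M["m01"]/M["m00"]],[x0,y0],8),M["m00"]/64
E
python3 - <<'E'
from h import *
np.set_printoptions(precision=4,suppress=True)
S=vision.camera("side");T=vision.camera("top");so=(230,190);to=(225,180)
sp=[(597,140),(630,110),(660,82),(607,175),(640,145),(668,116),(619,207),(650,178),(681,150)]
tp=[(600,270),(652,280),(704,291),(595,290),(646,299),(697,311),(590,309),(639,319),(687,329)]
P=[]
for a,b in zip(sp,tp):
    pa,na=blob(S["color"],crop(a,so));pb,nb=blob(T["color"],crop(b,to))
    X,e=tri(S,pa,T,pb);P.append(X);print(pa,na,pb,nb,X*1e3,e*1e3)
P=np.array(P).reshape(3,3,3);c=P.mean((0,1))
ey=(P[:,0]-P[:,2]).mean(0);ez=(P[0]-P[2]).mean(0);print("centre",c,np.linalg.norm(ey)/2,np.linalg.norm(ez)/2)
ey/=np.linalg.norm(ey);ez-=ey*(ey@ez);ez/=np.linalg.norm(ez);ex=np.cross(ey,ez);print(ex,ey,ez,"yaw",np.degrees(np.arctan2(-ey[0],ey[1])),"lean",np.degrees(np.arccos(ez[2])))
h,e=tri(S,crop((602,50),so),T,crop((662,236),to));print("hole",h,e, "in plate frame",np.array([ex,ey,ez])@(h-c))
print("pred upright", c+ez*(128-55)/1e3+ex*.0035+ex*.002)
for n,a,b in(("hooktop",(168,195),(58,82)),("clampR",(290,48),(258,78))):
    print(n,tri(S,crop(a,so),T,crop(b,to)))
for p in [(147,196.5),(200,196.7),(270,196.5)]: print("bar z.27",plane(T,p,2,.27))
for p in [(57,30),(57,132)]: print("hook top z.276",plane(T,crop(p,to),2,.276))
E
```

```text
[354.013  218.4671] 29.015625 [350.0083 235.7848] 26.65625 [ 509.9243 -167.3918   89.1167] 0.14581844531686794
[361.1729 214.7302] 52.484375 [360.1652 239.1491] 45.703125 [ 501.1808 -196.2637   82.7455] 0.6244735027448767
[366.4877 206.9681] 27.328125 [371.1003 240.4094] 24.21875 [ 498.2572 -225.8656   89.3874] 0.11529021550790737
[356.3661 225.8105] 26.828125 [348.7457 239.8485] 24.109375 [ 499.8999 -165.5006   66.6004] 0.17282886374538026
[362.595  219.8692] 26.609375 [358.9633 242.1088] 24.65625 [ 494.0065 -194.2242   67.4191] 0.014826958936639545
[368.7363 214.0635] 24.90625 [369.4555 244.3721] 22.234375 [ 488.1186 -223.7546   67.7035] 0.19530328234415092
[358.6068 232.808 ] 25.453125 [347.3946 243.7138] 20.65625 [ 490.0103 -163.1828   45.2476] 0.15380566458251135
[364.8038 226.6421] 22.609375 [357.6577 245.9585] 22.25 [ 484.1273 -192.4147   46.2962] 0.09897142858028835
[370.8069 221.0452] 20.640625 [368.0292 248.2164] 21.84375 [ 478.2671 -222.1396   45.279 ] 0.015116277863257439
centre [ 0.4938 -0.1945  0.0666] 0.02986333905986358 0.022891699032426285
[ 0.8876 -0.1812 -0.4235] [ 0.1964  0.9805 -0.0078] [ 0.4166 -0.0762  0.9059] yaw -11.32705007415966 lean 25.058485077260823
hole [ 0.526  -0.1988  0.1259] 0.0022635794280163723 in plate frame [0.0043 0.0017 0.0674]
pred upright [ 0.5291 -0.2011  0.1304]
hooktop (array([0.5867, 0.1196, 0.275 ]), np.float64(0.00010575486788092825))
clampR (array([0.5908, 0.0191, 0.2744]), np.float64(4.614728984238822e-05))
bar z.27 [0.5833 0.3405 0.27  ]
bar z.27 [0.5855 0.2098 0.27  ]
bar z.27 [0.5894 0.0396 0.27  ]
hook top z.276 [0.6129 0.121  0.276 ]
hook top z.276 [0.5612 0.1189 0.276 ]
```

```bash
python3 - <<'E'
from h import *
s=cv2.imread("pics/side0.png");t=cv2.imread("pics/top0.png")
f=dict(fx=20,fy=20,interpolation=cv2.INTER_CUBIC)
a=cv2.resize(s[192:212,345:365],None,**f);b=cv2.resize(t[220:240,352:372],None,**f)
o=np.hstack([a,b]); o=cv2.convertScaleAbs(o,alpha=1.3)
for k in range(0,800,100): cv2.line(o,(k,0),(k,8),(255,255,255),1)
for k in range(0,400,100): cv2.line(o,(0,k),(8,k),(255,255,255),1)
cv2.imwrite("pics/tab.png",o)
E
```

```text
(no output)
```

View pics/tab.png

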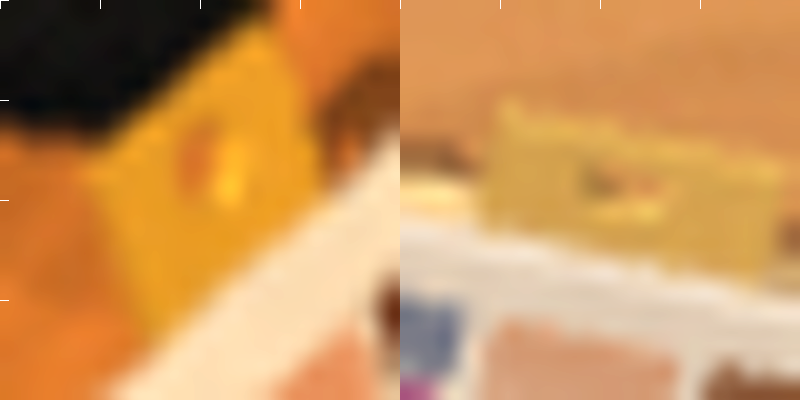

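move_arm:
  moves:
    - [[0.03, 0.04, 0.05, -5, 40], [0.06, 0.09, 0.09, -10, 40], [0.1, 0.14, 0.12, -15, 40], [0.13, 0.19, 0.12, -21.5, 40], [0.16, 0.24, 0.12, -21.5, 40]]

```text
clock: 0.82
eef_pos: [0.3481, -0.2311, 0.3517]
tool_rot: [1.0, 0.011, 0.001, 0.001]
ft_force: [1.4, -0.8, -0.5]
grip_width: 0.0342
grasp_force: 0.0
```

move_arm:
  moves:
    - [[0.035, 0.05, 0, 0, 40], [0.07, 0.1, 0, 0, 40], [0.105, 0.15, 0, 0, 40], [0.14, 0.2, 0, 0, 40], [0.175, 0.25, 0, 0, 40]]

```text
clock: 1.45
eef_pos: [0.5229, 0.0167, 0.3508]
tool_rot: [1.0, 0.015, 0.0, -0.001]
ft_force: [0.3, -1.1, -0.3]
grip_width: 0.0341
grasp_force: 0.0
```

Tab view: hole centre at side (355.1,199.9) and top (362.6,229.0), tab nearly upright.

```bash
python3 - <<'E'
from h import *
np.set_printoptions(precision=4,suppress=True)
S=vision.camera("side");T=vision.camera("top")
h,e=tri(S,(355.1,199.9),T,(362.6,229.0));print("hole",h,e)
c=np.array([.4938,-.1945,.0666]);B=np.array([[.8876,-.1812,-.4235],[.1964,.9805,-.0078],[.4166,-.0762,.9059]])
print(B@(h-c)); print("plane-constrained (x=.0015)")
for C,p in((S,(355.1,199.9)),(T,(362.6,229.0))):
    q,d=ray(C,p); n=B[0]; t=(.0015+n@c-n@q)/(n@d); X=q+t*d; print(X,B@(X-c))
print(monitor.get_obs()["eef_pos"])
for z in (.28,.276): print(plane(T,crop((57,30),(225,180)),2,z),plane(T,crop((57,132),(225,180)),2,z))
E
```

```text
hole [ 0.5256 -0.1989  0.1264] 0.0017695733513750488
[0.0037 0.0015 0.0677]
plane-constrained (x=.0015)
[ 0.5241 -0.1976  0.1279] [0.0015 0.0025 0.0684]
[ 0.526  -0.1981  0.1321] [0.0015 0.0023 0.073 ]
[0.5243 0.0191 0.3488]
[0.6123 0.1204 0.28  ] [0.5607 0.1183 0.28  ]
[0.6129 0.121  0.276 ] [0.5612 0.1189 0.276 ]
```

move_arm:
  moves:
    - [[0.03, 0.045, 0, 0, 40], [0.058, 0.095, 0, 0, 40], [0.06, 0.104, -0.01, 0, 40], [0.06, 0.104, -0.03, 0, 40], [0.06, 0.104, -0.04, 0, 40]]

```text
clock: 2.17
eef_pos: [0.5857, 0.0724, 0.3091]
tool_rot: [0.998, 0.052, -0.003, -0.019]
ft_force: [-0.6, -0.5, -0.1]
grip_width: 0.0343
grasp_force: 0.0
```

move_arm:
  moves:
    - [[0, 0, 0.02, 0, 40], [0, 0, 0.02, 0, 40], [0, 0, 0.02, 0, 40]]

```text
clock: 2.55
eef_pos: [0.5866, 0.0726, 0.3309]
tool_rot: [0.998, 0.052, -0.002, -0.02]
ft_force: [0.5, -0.3, 0.2]
grip_width: 0.0342
grasp_force: 0.0
```

```bash
python3 - <<'E'
from h import *
o=monitor.get_obs();print(o["joint_pos"],o["joint_vel"],o["eef_pos"],R.from_quat(o["tool_rot"]).as_matrix(),o["ft_force"])
E
```

```text
[0.10291763 0.42302184 0.51784286 1.6666465  0.03923607 3.14062719] [ 0.00196682  0.00843266 -0.00751285  0.00059656  0.00102103  0.00023226] [0.58662606 0.07255666 0.3308721 ] [[ 9.94608590e-01  1.03577130e-01 -5.05284858e-03]
 [ 1.03695567e-01 -9.93847586e-01  3.89127916e-02]
 [-9.91286065e-04 -3.92269548e-02 -9.99229835e-01]] [ 0.53549372 -0.27085743  0.15163452]
```

Joint 6 ran to its limit; I'll take the half-turned grasp instead.

move_arm:
  moves:
    - [[0, 0.01, 0.02, 10.5, 40], [0, 0.02, 0.02, 21, 40], [0, 0.03, 0.02, 31.5, 40], [0, 0.04, 0.02, 42, 40], [0, 0.047, 0.02, 52.5, 40]]

```text
clock: 3.18
eef_pos: [0.5866, 0.1202, 0.3502]
tool_rot: [0.871, 0.491, -0.011, -0.017]
ft_force: [-0.7, 0.6, 0.0]
grip_width: 0.0342
grasp_force: 0.0
```

move_arm:
  moves:
    - [[0, 0, 0, 10.5, 40], [0, 0, 0, 21, 40], [0, 0, 0, 31.5, 40], [0, 0, 0, 42, 40], [0, 0, 0, 52.5, 40]]

```text
clock: 3.8
eef_pos: [0.5866, 0.1198, 0.3501]
tool_rot: [0.564, 0.826, -0.017, -0.011]
ft_force: [0.3, -0.7, -0.3]
grip_width: 0.034
grasp_force: 0.0
```

move_arm:
  moves:
    - [[0, 0, 0, 10.5, 40], [0, 0, 0, 21, 40], [0, 0, 0, 31.5, 40], [0, 0, 0, 42, 40], [0, 0, 0, 52.5, 40]]

```text
clock: 4.42
eef_pos: [0.5866, 0.1198, 0.3502]
tool_rot: [0.141, 0.99, -0.02, -0.003]
ft_force: [-0.4, -0.4, 0.3]
grip_width: 0.0339
grasp_force: 0.0
```

move_arm:
  moves:
    - [[0, 0, 0, 10, 40], [0, 0, 0, 17, 40], [0, 0, 0, 17, 40]]

```text
clock: 4.8
eef_pos: [0.5865, 0.1198, 0.3504]
tool_rot: [-0.003, 1.0, -0.02, 0.0]
ft_force: [0.5, 0.6, 0.6]
grip_width: 0.0342
grasp_force: 0.0
```

```bash
python3 - <<'E'
from h import *
o=monitor.get_obs();m=R.from_quat(o["tool_rot"]).as_matrix();print(o["joint_pos"],o["eef_pos"],m[:,2],np.degrees(np.arctan2(m[1,1],m[0,1])),o["ft_force"])
E
```

```text
[ 0.22104561  0.45476154  0.61729984  1.74105019 -0.03871491  0.21432613] [0.58651787 0.11976088 0.35043562] [ 9.63998467e-04 -3.94538499e-02 -9.99220929e-01] 90.39277206152018 [0.45550797 0.5629101  0.64494762]
```

move_arm:
  moves:
    - [[0, 0, -0.03, 0.8, 40], [0, 0, -0.055, 0.8, 40], [0, 0, -0.071, 0.8, 40], [0, 0, -0.071, 0.8, 40], [0, 0, -0.071, 0.8, 20]]

```text
clock: 5.42
eef_pos: [0.587, 0.1199, 0.2805]
tool_rot: [-0.011, 1.0, -0.02, 0.001]
ft_force: [-0.3, -0.1, -0.1]
grip_width: 0.0178
grasp_force: 0.0
```

move_arm:
  moves:
    - [[0, 0, 0, 0, 0], [0, 0, 0, 0, 0], [0, 0, 0, 0, 0], [0, 0, 0, 0, 0]]

```text
clock: 5.92
eef_pos: [0.5873, 0.1201, 0.281]
tool_rot: [-0.011, 1.0, -0.019, 0.002]
ft_force: [-0.5, -0.6, 5.6]
grip_width: 0.0059
grasp_force: 61.6
```

```bash
python3 - <<'E'
from h import *
for n in("side","top"):
    c=vision.camera(n); cv2.imwrite(f"pics/{n}1.png",c["color"][:,:,::-1])
s=cv2.imread("pics/side1.png");t=cv2.imread("pics/top1.png")
f=dict(fx=5,fy=5,interpolation=cv2.INTER_CUBIC)
cv2.imwrite("pics/g1.png",np.hstack([cv2.resize(s[190:290,220:300],None,**f),cv2.resize(t[150:250,200:280],None,**f)]))
print(monitor.get_obs())
E
```

```text
{'clock': 6.025, 'joint_pos': array([ 0.22131594,  0.43867182,  0.41405869,  1.55030919, -0.0387527 ,
        0.19899749]), 'joint_vel': array([0.00102771, 0.00033562, 0.00166584, 0.00156273, 0.00089831,
       0.00145606]), 'tau': array([-2.50350824e-01, -4.37815225e+01,  2.36332065e+01,  5.08237642e-02,
       -1.92551301e-01,  2.44316871e-04]), 'eef_pos': array([0.58729434, 0.12008968, 0.28098895]), 'tool_rot': array([-0.01119684,  0.99974746, -0.0193791 ,  0.00202467]), 'ft_force': array([-0.59796177,  0.87529379,  5.90386109]), 'ft_torque': array([0.04849335, 0.02149984, 0.01345796]), 'grasp_force': 61.55648118754982, 'grip_width': 0.005920187214655701}
```

View pics/g1.png

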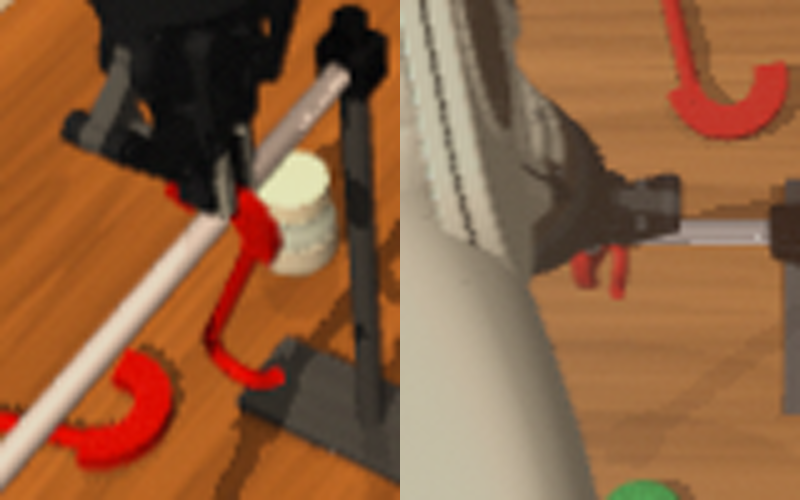

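Fingers pinch the upper bend (side crop), tip visible at side (275,266), top (244,208). Lifting off and drawing away.

move_arm:
  moves:
    - [[0, 0, 0.008, 0, 0], [0, 0, 0.0155, 0, 0], [-0.01, 0, 0.0155, 0, 0], [-0.025, 0, 0.0155, 0, 0], [-0.045, 0, 0.0155, 0, 0]]

```text
clock: 6.65
eef_pos: [0.5408, 0.1198, 0.2948]
tool_rot: [-0.011, 1.0, -0.02, 0.0]
ft_force: [-0.0, 0.6, 0.2]
grip_width: 0.0058
grasp_force: 60.8
```

move_arm:
  moves:
    - [[-0.025, 0, 0, 0, 0], [-0.025, 0, 0.03, -3, 0], [-0.025, -0.04, 0.06, -6, 0], [-0.025, -0.09, 0.06, -10, 0], [-0.025, -0.14, 0.06, -12.6, 0]]

```text
clock: 7.28
eef_pos: [0.5162, -0.021, 0.3557]
tool_rot: [0.099, 0.995, -0.02, -0.001]
ft_force: [-0.0, 0.1, -0.1]
grip_width: 0.0058
grasp_force: 60.8
```

move_arm:
  moves:
    - [[0, -0.05, 0, 0, 0], [0.025, -0.1, 0, 0, 0], [0.055, -0.15, 0, 0, 0], [0.075, -0.185, 0, 0, 0], [0.075, -0.19, -0.04, 0, 0]]

```text
clock: 7.9
eef_pos: [0.5948, -0.2135, 0.3169]
tool_rot: [0.1, 0.995, -0.021, 0.003]
ft_force: [-0.1, 0.2, 0.1]
grip_width: 0.0058
grasp_force: 60.8
```

move_arm:
  moves:
    - [[0, 0, -0.03, 0, 0], [0, 0, -0.06, 0, 0], [0, 0, -0.08, 0, 0], [-0.01, 0, -0.09, 0, 0], [-0.01, 0, -0.09, 0, 0]]

```text
clock: 8.52
eef_pos: [0.5802, -0.2095, 0.2242]
tool_rot: [0.099, 0.995, -0.019, -0.003]
ft_force: [0.6, -0.4, -1.0]
grip_width: 0.0054
grasp_force: 60.8
```

```bash
python3 - <<'E'
from h import *
for n in("side","top"):
    c=vision.camera(n); cv2.imwrite(f"pics/{n}2.png",c["color"][:,:,::-1])
s=cv2.imread("pics/side2.png");t=cv2.imread("pics/top2.png")
f=dict(fx=8,fy=8,interpolation=cv2.INTER_CUBIC)
cv2.imwrite("pics/g2.png",np.hstack([cv2.resize(s[160:220,320:370],None,**f),cv2.resize(t[190:250,335:385],None,**f)]))
o=monitor.get_obs();m=R.from_quat(o["tool_rot"]).as_matrix();print(o["joint_pos"],o["eef_pos"],m[:,2],np.degrees(np.arctan2(m[1,1],m[0,1])),o["ft_force"])
E
```

```text
[-0.3273279   0.47842733  0.33491423  1.42023933 -0.0387081  -0.12997034] [ 0.58186445 -0.20997096  0.22588903] [-0.00577723 -0.03890674 -0.99922615] 78.68221424707313 [0.68095278 0.47045163 0.07155147]
```

View pics/g2.png

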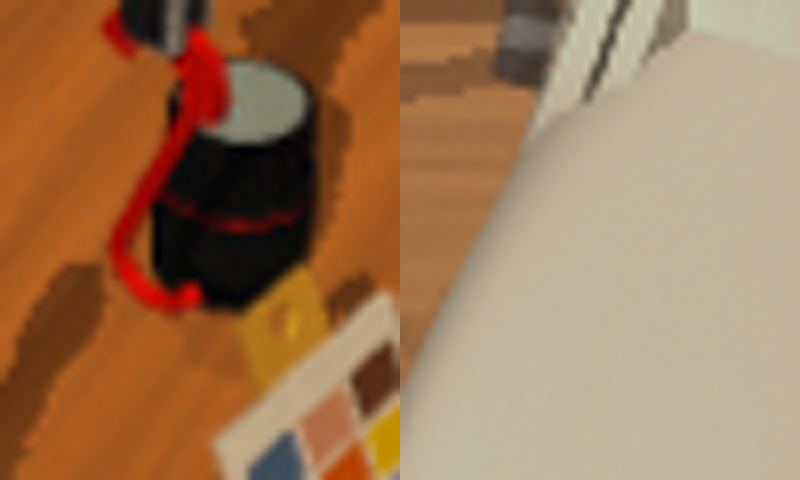

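Side crop: tip at about (343.8,196.2), hole at (355.5,199.8), free of each other; the top view is blocked by the arm. I'll use the tip from the grasp pair, carried along with the tool pose.

```bash
python3 - <<'E'
from h import *
np.set_printoptions(precision=4,suppress=True)
S=vision.camera("side");T=vision.camera("top")
a=crop((280,376),(220,190),5);b=crop((219,291),(200,150),5)
X,e=tri(S,a,T,b);print("tip@grasp",X,e)
p1=np.array([.5873,.1201,.281]);R1=R.from_quat([-.01119684,.99974746,-.0193791,.00202467])
o=monitor.get_obs();p2=o["eef_pos"];R2=R.from_quat(o["tool_rot"])
off=R1.inv().apply(X-p1);print("off tool",off)
t2=R2.apply(off)+p2;print("tip now pred",t2,proj(S,t2),"seen",crop((192,293),(320,160),8))
# nominal: vertical hook below tcp in tool tilt
yw=np.radians(-11.3);xp=np.array([np.cos(yw),np.sin(yw),0]);yp=np.array([-xp[1],xp[0],0])
# side ray meets hook plane (tool x-z plane through tcp)
for name,n in(("tool-tilted",R2.as_matrix()[:,1]),("vertical",yp)):
    q,d=ray(S,crop((192,293),(320,160),8));t=n@(p2-q)/(n@d);Y=q+t*d;print(name,Y,"rel tcp x',y',z",[(Y-p2)@v for v in(xp,yp)],Y[2]-p2[2])
q,d=ray(S,crop((288,322),(320,160),8));n=np.array([.8876,-.1812,-.4235]);h0=np.array([.5256,-.1989,.1264]);t=n@(h0-q)/(n@d);print("hole side now on tab plane",q+t*d, crop((288,322),(320,160),8))
E
```

```text
tip@grasp [0.5714 0.1175 0.1703] 0.0015144670427211366
off tool [0.0163 0.002  0.1107]
tip now pred [ 0.5663 -0.2093  0.1156] [342.9764 195.5452] seen [343.5625 196.1875]
tool-tilted [ 0.5652 -0.2113  0.112 ] rel tcp x',y',z [np.float64(-0.016673117448423605), np.float64(-0.004509616532274065)] -0.11428656867381562
vertical [ 0.563  -0.2062  0.117 ] rel tcp x',y',z [np.float64(-0.019777520869363827), np.float64(3.2959746043559335e-17)] -0.10927523367346217
hole side now on tab plane [ 0.5243 -0.2016  0.1249] [355.5625 199.8125]
```

```bash
cat > m.py <<'E'
from h import *
from scipy.optimize import least_squares
np.set_printoptions(precision=4,suppress=True)
S=vision.camera("side");T=vision.camera("top")
c=np.array([.4938,-.1945,.0666]);B=np.array([[.8876,-.1812,-.4235],[.1964,.9805,-.0078],[.4166,-.0762,.9059]])
for s,t in(((212,168),(222,190)),((204,158),(236,181)),((208,163),(229,186))):
    a=crop(s,(345,192),20);b=crop(t,(352,220),20);X,e=tri(S,a,T,b)
    r=least_squares(lambda v:np.r_[proj(S,v)-a,proj(T,v)-b,((B@(v-c))[0]-.004)/.0005*.3],X)
    print(X,e*1e3,B@(X-c)*1e3,"| lsq",r.x,B@(r.x-c)*1e3,r.fun)
# tip offset in tool frame from three views
p1=np.array([.5873,.1201,.281]);R1=R.from_quat([-.01119684,.99974746,-.0193791,.00202467])
o=monitor.get_obs();p2=o["eef_pos"];R2=R.from_quat(o["tool_rot"])
a=crop((280,376),(220,190),5);b=crop((219,291),(200,150),5);d=crop((192,293),(320,160),8)
f=lambda v:np.r_[proj(S,R1.apply(v)+p1)-a,proj(T,R1.apply(v)+p1)-b,proj(S,R2.apply(v)+p2)-d]
r=least_squares(f,[.017,0,.109]);print("off",r.x,r.fun,"tip",R2.apply(r.x)+p2)
for y in(0,.002,.0045):
    v=np.array([.017,y,.109]);print(y,f(v))
E
python3 m.py
```

```text
[ 0.5255 -0.199   0.1262] 1.7644560826110867 [ 3.7215  1.3684 67.593 ] | lsq [ 0.5256 -0.1991  0.126 ] [ 3.9553  1.2815 67.4129] [-0.3455 -0.0236  0.1319  0.2783 -0.0268]
[ 0.5272 -0.2008  0.1258] 1.0476714509423737 [ 5.6732 -0.0788 68.0232] | lsq [ 0.5265 -0.2     0.1275] [ 4.2821  0.531  69.2011] [-0.0527 -0.2286 -0.1679  0.3645  0.1693]
[ 0.5263 -0.1999  0.126 ] 1.3424516230339498 [ 4.653   0.6478 67.808 ] | lsq [ 0.5261 -0.1996  0.1267] [ 4.1112  0.893  68.2763] [-0.1911 -0.1189 -0.0156  0.3054  0.0667]
off [0.0168 0.0018 0.1116] [-0.081   0.1742  0.2794  0.4628 -0.4227 -0.3485] tip [ 0.5658 -0.2095  0.1145]
0 [ 0.348  -1.0776  0.7752  0.433   0.0574 -1.299 ]
0.002 [-0.1499 -0.3959  0.0165  0.4375 -0.3761 -0.9183]
0.0045 [-0.7744  0.459  -0.9317  0.4431 -0.9192 -0.4414]
```

move_arm:
  moves:
    - [[-0.01, 0.002, 0, 0, 0], [-0.02, 0.005, 0, 0, 0], [-0.0305, 0.008, 0.0026, 0, 0], [-0.0305, 0.008, 0.0026, 0, 0], [-0.0305, 0.008, 0.0026, 0, 0]]

```text
clock: 9.45
eef_pos: [0.5515, -0.2021, 0.2284]
tool_rot: [0.099, 0.995, -0.02, -0.001]
ft_force: [0.2, -0.6, -0.4]
grip_width: 0.0057
grasp_force: 60.8
```

```bash
python3 - <<'E'
from h import *
np.set_printoptions(precision=4,suppress=True)
S=vision.camera("side");o=monitor.get_obs();p=o["eef_pos"];Rt=R.from_quat(o["tool_rot"])
tip=Rt.apply([.0168,.0018,.1116])+p;print(p,o["ft_force"],"tip",tip,proj(S,tip))
s=S["color"][:,:,::-1];cv2.imwrite("pics/side3.png",s)
a=cv2.resize(s[185:210,340:365],None,fx=20,fy=20,interpolation=cv2.INTER_CUBIC)
for P,col in((tip,(255,0,0)),([.5261,-.1997,.1266],(0,255,0))):
    q=((proj(S,P)-[340,185]+.5)*20).astype(int);cv2.drawMarker(a,tuple(int(v) for v in q),col,cv2.MARKER_CROSS,16,1)
cv2.imwrite("pics/g3.png",a)
E
```

```text
[ 0.5516 -0.2021  0.2282] [-0.6564  0.0533 -0.2087] tip [ 0.5348 -0.2014  0.1166] [351.8795 200.7551]
```

View pics/g3.png

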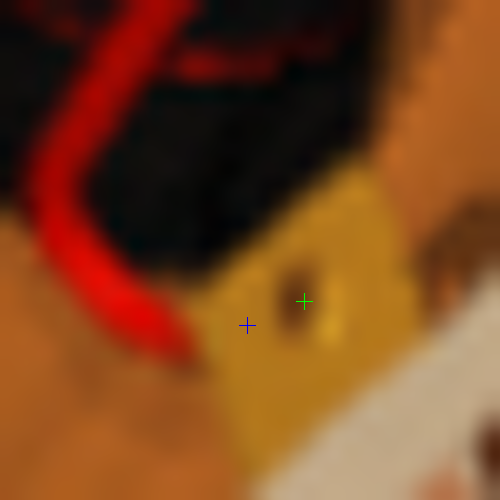

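The tip's end is hidden behind the tab; red bar visible to crop (190,345). Check the predicted bend centreline against the picture.

```bash
python3 - <<'E'
from h import *
np.set_printoptions(precision=1,suppress=True)
S=vision.camera("side");o=monitor.get_obs();p=o["eef_pos"];Rt=R.from_quat(o["tool_rot"])
tip=Rt.apply([.0168,.0018,.1116])+p;yw=np.radians(-11.3);xp=np.array([np.cos(yw),np.sin(yw),0])
for tilt in (0,.02,.039):
  print("tilt",tilt)
  z=np.array([0,tilt,1]);
  for u,v in((-17,-48),(-11.6,-53.9),(-6.2,-57.7),(0,-59),(6,-57.8),(11.3,-54.3),(15,-48.5),(16,-43)):
    P=tip+xp*(u+17)/1e3+z*(v+48)/1e3; print((proj(S,P)-[340,185]+.5)*20,end=" ")
  print()
m=S["color"][185:210,340:365].astype(int);m=cv2.resize(m.astype(np.uint8),None,fx=20,fy=20,interpolation=cv2.INTER_CUBIC).astype(int)
red=(m[:,:,0]>110)&(m[:,:,1]<45)
for r in (200,220,240,260,280,300,320,340):
  w=np.where(red[r,:230])[0];print(r,w.min() if len(w) else 0,w.max() if len(w) else 0)
E
```

```text
tilt 0
[247.6 325.9] [213.5 339.1] [180.9 341.4] [145.2 328.2] [111.9 302.9] [ 83.6 268. ] [ 65.2 226.1] [ 61.8 194.2] 
tilt 0.02
[247.6 325.9] [213.9 338.6] [181.5 340.6] [145.8 327.3] [112.5 302.1] [ 84.  267.4] [ 65.2 226.1] [ 61.4 194.6] 
tilt 0.039
[247.6 325.9] [214.2 338.2] [182.  339.8] [146.5 326.4] [113.1 301.3] [ 84.4 266.9] [ 65.3 226.1] [ 61.1 195. ] 
200 34 74
220 33 82
240 36 98
260 45 116
280 61 133
300 77 164
320 89 175
340 122 186
```

Bend matches prediction within 0.3 px. Advance along the tip axis, slowly.

move_arm:
  moves:
    - [[-0.0015, 0.0003, 0.0018, 0, 0], [-0.003, 0.0006, 0.0036, 0, 0], [-0.0045, 0.0009, 0.0055, 0, 0], [-0.0055, 0.0011, 0.0068, 0, 0], [-0.0055, 0.0011, 0.0068, 0, 0]]

```text
clock: 10.18
eef_pos: [0.5458, -0.201, 0.235]
tool_rot: [0.099, 0.995, -0.02, -0.001]
ft_force: [-0.1, -0.2, -0.4]
grip_width: 0.0057
grasp_force: 60.8
```

move_arm:
  moves:
    - [[-0.0007, 0.0001, 0.0008, 0, 0], [-0.0013, 0.0002, 0.0016, 0, 0], [-0.002, 0.0003, 0.0024, 0, 0], [-0.0026, 0.0004, 0.0031, 0, 0], [-0.0026, 0.0004, 0.0031, 0, 0]]

```text
clock: 10.8
eef_pos: [0.543, -0.2005, 0.2377]
tool_rot: [0.099, 0.995, -0.02, -0.002]
ft_force: [-1.4, -0.4, -2.5]
grip_width: 0.0056
grasp_force: 60.6
```

```bash
cat > v.py <<'E'
from h import *
np.set_printoptions(precision=4,suppress=True)
S=vision.camera("side");o=monitor.get_obs();p=o["eef_pos"];Rt=R.from_quat(o["tool_rot"])
tip=Rt.apply([.0168,.0018,.1116])+p;print(p,o["ft_force"],"tip",tip,"to hole mid",np.array([.5274,-.2,.126])-tip)
so=(230,190)
sp=[(597,140),(660,82),(607,175),(640,145),(668,116)]
for a in sp: print(blob(S["color"],crop(a,so))[0],end=" ")
print()
a=cv2.resize(S["color"][185:210,340:365],None,fx=20,fy=20,interpolation=cv2.INTER_CUBIC)
cv2.imwrite("pics/last.png",a[:,:,::-1])
b=S["color"][192:206,346:366].astype(int)
for r in b: print(" ".join("%3d/%3d"%(v[0],v[1]) for v in r))
E
python3 v.py
```

```text
[ 0.5431 -0.2005  0.2376] [ 0.3024 -1.4471 -2.0382] tip [ 0.5262 -0.1998  0.126 ] to hole mid [ 0.0012 -0.0002 -0.    ]
[354.1559 218.5343] [366.6624 206.9754] [356.461 225.909] [362.7184 219.7758] [368.8756 214.0785] 
131/  8  50/ 11  17/ 15  15/ 12  13/ 13  16/ 14  12/ 12   7/  7   9/  8   9/  8  22/ 16  52/ 34 106/ 61 176/ 96 178/ 97 174/ 94 170/ 92 165/ 89 161/ 86 160/ 86
126/  7  31/ 13  17/ 15  15/ 11  16/ 15  14/ 13   7/  7   9/  7   8/ 10  25/ 19  71/ 48 131/ 86 155/ 97 177/ 99 176/ 95 170/ 91 167/ 90 163/ 88 156/ 84 148/ 78
152/ 10  47/ 11  13/ 13  15/ 13  15/ 15  13/ 11   8/  9   7/  8  21/ 14  69/ 45 141/ 93 182/122 180/117 175/105 172/ 93 167/ 90 161/ 88 147/ 78 137/ 73 111/ 59
185/  9 111/  9  23/ 11  14/ 12  13/ 13  12/ 12  10/ 10  20/ 13  70/ 46 140/ 93 180/122 178/119 180/119 176/110 169/ 91 162/ 87 139/ 74 100/ 52  99/ 52  98/ 52
211/ 10 196/ 11 108/ 10  16/ 12  11/ 11   9/ 10  22/ 15  69/ 45 138/ 91 179/121 177/118 178/119 179/119 177/114 167/ 93 151/ 80 100/ 52  98/ 52  98/ 52 100/ 53
198/ 11 222/ 16 202/ 13 107/ 12  19/ 11  22/ 18  70/ 46 140/ 92 177/117 167/106 1
[... 658 characters left out ...]
/121 178/120 177/118 169/122 173/143 192/169 192/168 192/168
155/ 83 161/ 85 163/ 87 160/ 90 165/106 177/119 176/117 175/117 170/114 166/111 192/132 178/118 180/120 180/122 185/135 190/157 192/168 190/166 191/168 193/169
160/ 85 162/ 85 160/ 84 155/ 84 160/ 96 171/113 176/117 176/116 175/116 175/116 176/118 178/119 179/121 183/133 189/155 192/168 191/168 190/166 193/169 192/168
161/ 87 160/ 85 156/ 84 154/ 81 158/ 88 170/112 177/118 176/117 175/117 174/116 177/118 178/122 183/137 190/156 191/167 190/166 191/167 190/166 192/167 178/151
159/ 85 156/ 82 152/ 81 156/ 83 161/ 90 168/106 174/115 176/118 175/117 175/117 177/122 183/138 191/164 191/168 189/165 193/168 192/169 190/164 177/148 139/104
```

Light contact (~2 N down): red shows in the upper part of the hole, so the tip is ~1 mm high. Back off, lower, advance again.

move_arm:
  moves:
    - [[0.0012, -0.0002, -0.0025, 0, 0], [0.0012, -0.0002, -0.0025, 0, 0], [0.0004, -0.0001, -0.0017, 0, 0], [-0.0003, 0.0001, -0.0009, 0, 0], [-0.0003, 0.0001, -0.0009, 0, 0]]

```text
clock: 11.48
eef_pos: [0.5429, -0.2005, 0.2372]
tool_rot: [0.099, 0.995, -0.02, -0.001]
ft_force: [-0.2, -1.0, -0.1]
grip_width: 0.0054
grasp_force: 60.8
```

move_arm:
  moves:
    - [[-0.0007, 0.0001, 0.0006, 0, 0], [-0.0014, 0.0002, 0.0012, 0, 0], [-0.0021, 0.0004, 0.0018, 0, 0], [-0.0021, 0.0004, 0.0018, 0, 0]]

```text
clock: 11.98
eef_pos: [0.5408, -0.2, 0.2389]
tool_rot: [0.099, 0.995, -0.02, -0.001]
ft_force: [0.2, -0.2, -0.3]
grip_width: 0.006
grasp_force: 60.8
```

```bash
python3 v.py | cut -c1-130
```

```text
[ 0.5408 -0.2     0.2389] [-0.1838 -0.7061  0.0544] tip [ 0.524  -0.1993  0.1273] to hole mid [ 0.0034 -0.0007 -0.0013]
[353.9717 218.469 ] [366.4738 206.996 ] [356.3177 225.8166] [362.5957 219.8657] [368.74   214.0198] 
153/  6 108/  7  22/ 12  16/ 14  16/ 15  17/ 14  15/ 15   8/  5   7/  8  12/ 10  21/ 17  49/ 32 101/ 56 176/ 95 177/ 96 174/ 94 17
150/  7  94/ 11  17/ 15  17/ 15  15/ 12  16/ 12  12/ 10  10/ 11   7/  6  20/ 13  70/ 46 128/ 83 148/ 91 176/ 94 176/ 95 171/ 92 16
171/  8 144/  9  20/ 11  12/ 12  12/ 12  13/ 12  13/ 14   8/  5  29/ 20  84/ 53 142/ 93 181/121 178/116 168/ 92 172/ 92 169/ 91 16
189/  9 171/  7  49/ 10  10/  9  14/ 13  13/ 13  10/  9  29/ 19  94/ 61 158/106 181/120 180/119 179/117 173/104 169/ 90 163/ 88 14
198/ 10 202/ 10 128/ 11  36/ 12  14/ 13  17/ 15  49/ 33 109/ 71 156/104 179/120 181/120 179/118 180/119 175/109 164/ 88 140/ 73  9
177/  7 216/ 12 210/ 15 127/ 12  39/ 13  52/ 35 128/ 84 180/120 174/113 172/108 178/118 180/120 182/121 178/114 147/ 80 101/ 53  9
106/ 28 191/ 22 220/ 23 211/ 16 129/ 33 122/ 79 179/119 176/113 169/ 85 172/ 62 175/ 99 179/1
[... 254 characters left out ...]
53 151/ 98 183/121 182/121 173/112 123/ 73 13
154/ 81 159/ 86 162/ 88 164/ 98 171/112 179/119 177/118 168/104 145/ 41 168/ 66 196/102 180/120 181/120 182/121 177/118 160/114 17
155/ 83 162/ 87 163/ 87 160/ 91 171/113 178/117 177/118 173/113 149/ 92 165/109 186/127 180/120 181/121 183/124 185/137 191/157 19
159/ 85 163/ 87 160/ 85 156/ 87 164/105 176/116 177/119 177/118 178/118 178/119 179/119 179/121 183/129 187/143 192/163 192/168 19
160/ 86 160/ 84 155/ 84 155/ 84 162/ 97 171/114 177/118 178/117 178/118 178/119 179/119 181/128 188/150 192/167 193/168 192/168 19
160/ 86 156/ 83 153/ 81 156/ 82 162/ 92 170/110 178/120 178/118 176/117 177/120 181/130 186/148 193/169 190/166 192/167 192/167 19
```

The tip is through, no force. Continue along the straight, then around the bend.

move_arm:
  moves:
    - [[-0.0008, 0.0002, 0.0008, 0, 0], [-0.0016, 0.0003, 0.0017, 0, 0], [-0.0024, 0.0005, 0.0026, 0, 0], [-0.0024, 0.0005, 0.0026, 0, 0]]

```text
clock: 12.52
eef_pos: [0.5384, -0.1996, 0.2415]
tool_rot: [0.099, 0.995, -0.02, -0.001]
ft_force: [-0.4, 1.5, -0.5]
grip_width: 0.0055
grasp_force: 60.8
```

move_arm:
  moves:
    - [[-0.0012, 0.0002, 0.0009, 0, 0], [-0.0025, 0.0005, 0.0019, 0, 0], [-0.0025, 0.0005, 0.0019, 0, 0]]

```text
clock: 12.9
eef_pos: [0.5359, -0.1991, 0.2434]
tool_rot: [0.099, 0.995, -0.02, -0.001]
ft_force: [1.1, 0.4, -0.0]
grip_width: 0.0061
grasp_force: 60.8
```

```bash
python3 v.py | cut -c1-120|head -12
```

```text
[ 0.536  -0.1991  0.2434] [-0.5789  0.8406 -0.829 ] tip [ 0.5192 -0.1984  0.1318] to hole mid [ 0.0082 -0.0016 -0.0058]
[353.9727 218.4668] [366.4658 207.0101] [356.3323 225.8196] [362.6035 219.8677] [368.7406 214.0288] 
 96/  9 163/ 10 135/  6  45/ 10  16/ 15  16/ 14  17/ 15  14/ 14  15/ 13   9/  8  18/ 13  49/ 32  86/ 47 148/ 79 180/ 98 
 98/ 12 170/  7 142/  5  33/ 10  15/ 12  15/ 15  14/ 11  15/ 13  11/ 10  20/ 15  70/ 46 129/ 85 148/ 91 177/ 96 177/ 95 
100/ 11 183/ 11 172/ 11  95/ 10  16/ 14  14/ 13  12/  9  15/ 13  31/ 22  85/ 55 141/ 93 182/121 179/116 169/ 93 174/ 94 
 80/ 10 179/ 10 198/  8 171/  9  34/  9  12/ 12  12/ 10  34/ 23  95/ 62 160/106 181/121 180/119 181/119 172/102 169/ 90 
 53/ 11 144/  9 207/ 11 202/ 11 124/ 11  34/ 16  49/ 33 112/ 72 158/105 180/121 181/119 181/121 182/121 176/109 164/ 88 
 16/ 11  85/ 12 185/ 14 221/ 19 209/ 17 123/ 35 128/ 83 180/120 174/114 172/110 182/105 184/105 172/113 179/116 148/ 81 
 57/ 31  64/ 31 117/ 29 193/ 19 215/ 40 197/ 82 178/119 176/114 161/ 91 160/ 67 190/ 47 194/ 41 144/ 80 165/107 141/ 87 
124/ 65 126/ 67 129/ 65 150/ 59 188/ 81 174/116 177/118 174/105 158/ 36 172/  9 206/ 11 201/ 22 155/ 60 153/101 169/110 
152/ 81 154/ 84 162/ 90 172/106 179/119 178/119 177/118 175/101 166/  7 166/ 12 183/ 24 181/ 40 163/ 93 184/122 173/113 
153/ 82 159/ 85 162/ 87 165/100 174/117 178/119 178/119 173/105 157/ 49 153/ 56 146/ 78 137/ 83 182/122 182/121 178/120
```

Hook end shows in front of the tab (red to col 357), no force. Round to the saddle and start to lift.

move_arm:
  moves:
    - [[-0.0015, 0.0003, 0.0006, 0, 0], [-0.003, 0.0006, 0.0012, 0, 0], [-0.0044, 0.0009, 0.0018, 0, 0], [-0.0044, 0.0009, 0.0018, 0, 0]]

```text
clock: 13.45
eef_pos: [0.5315, -0.1981, 0.2452]
tool_rot: [0.099, 0.995, -0.02, -0.001]
ft_force: [-0.7, 0.8, 0.2]
grip_width: 0.0058
grasp_force: 60.8
```

move_arm:
  moves:
    - [[-0.0013, 0.0002, 0.0003, 0, 0], [-0.0027, 0.0005, 0.0006, 0, 0], [-0.004, 0.0008, 0.0008, 0, 0], [-0.004, 0.0008, 0.0008, 0, 0]]

```text
clock: 13.95
eef_pos: [0.5274, -0.1974, 0.2459]
tool_rot: [0.099, 0.995, -0.02, -0.001]
ft_force: [0.7, -0.3, -0.9]
grip_width: 0.0061
grasp_force: 60.8
```

move_arm:
  moves:
    - [[0, 0, 0.0006, 0, 0], [0, 0, 0.0012, 0, 0], [0, 0, 0.0018, 0, 0], [0, 0, 0.0018, 0, 0]]

```text
clock: 14.45
eef_pos: [0.5272, -0.1973, 0.2473]
tool_rot: [0.099, 0.995, -0.02, -0.002]
ft_force: [-0.3, 0.1, -2.7]
grip_width: 0.0053
grasp_force: 60.5
```

```bash
python3 v.py | head -2
```

```text
[ 0.5273 -0.1973  0.2473] [-0.2467  0.2185 -3.2487] tip [ 0.5103 -0.1965  0.1357] to hole mid [ 0.0171 -0.0035 -0.0097]
[354.2277 218.546 ] [366.7037 206.9749] [356.5027 225.9248] [362.7018 219.7876] [368.7951 214.0862]
```

Load is on the hook. Draw up the slope.

move_arm:
  moves:
    - [[0.0008, -0.0002, 0.002, 0, 0], [0.0016, -0.0003, 0.004, 0, 0], [0.0026, -0.0005, 0.0065, 0, 0], [0.0036, -0.0007, 0.009, 0, 0], [0.0036, -0.0007, 0.009, 0, 0]]

```text
clock: 15.12
eef_pos: [0.5315, -0.1981, 0.257]
tool_rot: [0.099, 0.995, -0.02, -0.001]
ft_force: [-0.1, 0.0, -4.4]
grip_width: 0.0059
grasp_force: 60.4
```

```bash
cat > v2.py <<'E'
from h import *
import sys
o=monitor.get_obs();print(o["eef_pos"],o["ft_force"],o["grip_width"])
S=vision.camera("side")["color"];n=sys.argv[1];x,y,w,hh=map(int,sys.argv[2:6])
a=cv2.resize(S[y:y+hh,x:x+w],None,fx=600/w,fy=600/w,interpolation=cv2.INTER_CUBIC)
cv2.imwrite(f"pics/{n}.png",a[:,:,::-1])
E
python3 v2.py l1 325 160 70 70
```

```text
[ 0.53148251 -0.1981392   0.25703742] [-0.13727175  0.02666526 -4.40650391] 0.0058740945463380025
```

View pics/l1.png

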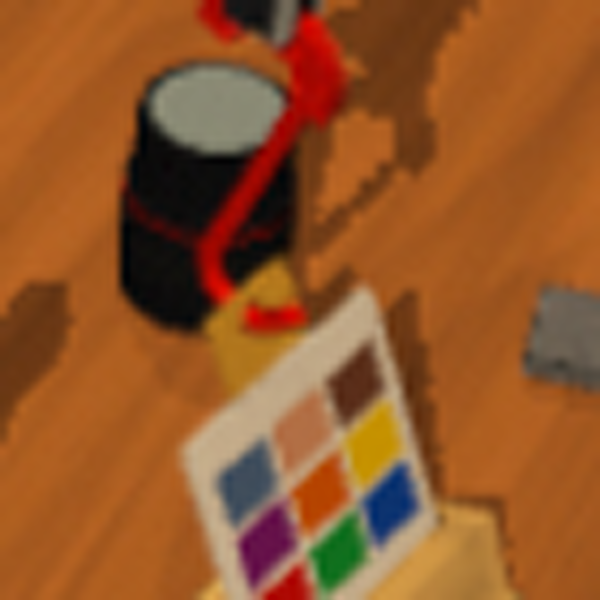

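Hook end (crop 300,315) is well through the tab hole and the plate is rising in the slot.

move_arm:
  moves:
    - [[0.001, -0.0002, 0.003, 0, 0], [0.002, -0.0004, 0.006, 0, 0], [0.003, -0.0006, 0.009, 0, 0], [0.0038, -0.0008, 0.012, 0, 0], [0.0038, -0.0008, 0.012, 0, 0]]

```text
clock: 15.8
eef_pos: [0.5353, -0.199, 0.2691]
tool_rot: [0.099, 0.995, -0.02, -0.001]
ft_force: [-1.8, -0.1, -3.5]
grip_width: 0.0059
grasp_force: 60.5
```

move_arm:
  moves:
    - [[0.0005, -0.0001, 0.003, 0, 0], [0.001, -0.0002, 0.006, 0, 0], [0.001, -0.0002, 0.009, 0, 0], [0.001, -0.0002, 0.012, 0, 0], [0.001, -0.0002, 0.012, 0, 0]]

```text
clock: 16.42
eef_pos: [0.5369, -0.1992, 0.2815]
tool_rot: [0.099, 0.995, -0.02, 0.0]
ft_force: [0.9, -0.0, -3.8]
grip_width: 0.0056
grasp_force: 60.4
```

move_arm:
  moves:
    - [[0, 0, 0.003, 0, 0], [0, 0, 0.006, 0, 0], [0, 0, 0.009, 0, 0], [0, 0, 0.012, 0, 0], [0, 0, 0.015, 0, 0]]

```text
clock: 17.05
eef_pos: [0.5366, -0.1992, 0.2962]
tool_rot: [0.099, 0.995, -0.02, -0.0]
ft_force: [0.6, -0.0, -4.4]
grip_width: 0.0058
grasp_force: 60.4
```

move_arm:
  moves:
    - [[0, 0, 0.004, 0, 0], [0, 0, 0.01, 0, 0], [0, 0, 0.02, 0, 0], [0, 0, 0.03, 0, 0], [0, 0, 0.038, 0, 0]]

```text
clock: 17.68
eef_pos: [0.5366, -0.1992, 0.335]
tool_rot: [0.099, 0.995, -0.02, -0.0]
ft_force: [0.4, -0.2, -3.8]
grip_width: 0.006
grasp_force: 60.4
```

```bash
python3 - <<'E'
from h import *
np.set_printoptions(precision=4,suppress=True)
S=vision.camera("side");o=monitor.get_obs();print(o["eef_pos"],o["ft_force"],o["grip_width"])
m=cv2.inRange(cv2.cvtColor(S["color"][150:300,320:400],cv2.COLOR_RGB2HSV),(135,120,50),(165,255,255))
ys,xs=np.where(m);print("purple",len(xs),xs.mean()+320,ys.mean()+150)
m=cv2.inRange(cv2.cvtColor(S["color"][150:300,320:400],cv2.COLOR_RGB2HSV),(22,200,120),(30,255,255))
ys,xs=np.where(m);print("yellow",len(xs),xs.mean()+320,ys.mean()+150)
E
```

```text
[ 0.5367 -0.1993  0.336 ] [-0.0237  0.6364 -3.7515] 0.005743282760471328
purple 4 341.25 196.0
yellow 0 nan nan<stdin>:7: RuntimeWarning: Mean of empty slice.
  ret = ret.dtype.type(ret / rcount)
```

move_arm:
  moves:
    - [[-0.003, 0.003, 0.003, 0, 0], [-0.01, 0.01, 0.006, 1, 0], [-0.018, 0.022, 0.01, 2, 0], [-0.025, 0.037, 0.01, 3, 0], [-0.03, 0.054, 0.01, 4, 0]]

```text
clock: 18.35
eef_pos: [0.5053, -0.1437, 0.344]
tool_rot: [0.063, 0.998, -0.02, -0.0]
ft_force: [0.1, 0.7, -4.5]
grip_width: 0.0061
grasp_force: 60.4
```

move_arm:
  moves:
    - [[-0.003, 0.018, 0, 1, 0], [-0.005, 0.036, 0, 2, 0], [-0.006, 0.054, 0, 3, 0], [-0.006, 0.072, 0, 4, 0], [-0.006, 0.09, 0, 5, 0]]

```text
clock: 18.98
eef_pos: [0.5001, -0.0538, 0.3436]
tool_rot: [0.02, 1.0, -0.02, 0.0]
ft_force: [-0.4, -0.4, -3.5]
grip_width: 0.006
grasp_force: 60.4
```

move_arm:
  moves:
    - [[0, 0.018, 0, 1, 0], [0, 0.036, 0, 2, 0], [0, 0.054, 0, 3, 0], [0, 0.072, 0, 3.6, 0], [0, 0.09, 0, 3.6, 0]]

```text
clock: 19.6
eef_pos: [0.4999, 0.0362, 0.3437]
tool_rot: [-0.011, 1.0, -0.02, 0.001]
ft_force: [-0.4, -0.2, -2.9]
grip_width: 0.0057
grasp_force: 60.4
```

move_arm:
  moves:
    - [[0, 0.018, 0, 0, 0], [0, 0.036, 0, 0, 0], [0, 0.053, 0, 0, 0], [0, 0.069, 0, 0, 0], [0, 0.084, 0, 0, 0]]

```text
clock: 20.23
eef_pos: [0.4999, 0.12, 0.3437]
tool_rot: [-0.011, 1.0, -0.02, 0.001]
ft_force: [-1.0, -0.7, -3.4]
grip_width: 0.0056
grasp_force: 60.4
```

move_arm:
  moves:
    - [[0, 0.013, -0.002, 0, 0], [0, 0.024, -0.006, 0, 0], [0, 0.034, -0.012, 0, 0], [0, 0.042, -0.019, 0, 0], [0, 0.047, -0.026, 0, 0]]

```text
clock: 20.85
eef_pos: [0.4998, 0.1663, 0.3169]
tool_rot: [-0.011, 1.0, -0.02, 0.001]
ft_force: [0.1, -0.2, -4.5]
grip_width: 0.0059
grasp_force: 60.4
```

move_arm:
  moves:
    - [[0, 0.003, -0.006, 0, 0], [0, 0.004, -0.012, 0, 0], [0, 0.004, -0.016, 0, 0], [0, 0.004, -0.018, 0, 0], [0, 0.004, -0.018, 0, 0]]

```text
clock: 21.48
eef_pos: [0.4998, 0.1697, 0.2997]
tool_rot: [-0.011, 1.0, -0.02, 0.001]
ft_force: [-0.7, 0.4, -4.3]
grip_width: 0.0059
grasp_force: 60.4
```

```bash
python3 - <<'E'
from h import *
np.set_printoptions(precision=4,suppress=True)
o=monitor.get_obs();m=R.from_quat(o["tool_rot"]).as_matrix();print(o["clock"],o["joint_pos"],o["eef_pos"],m[:,2],np.degrees(np.arctan2(m[1,1],m[0,1])),o["ft_force"],o["ft_torque"],o["grip_width"])
for n in("side","top"): cv2.imwrite(f"pics/{n}5.png",vision.camera(n)["color"][:,:,::-1])
E
```

```text
21.475 [ 0.349   0.29    0.2463  1.5387 -0.0376  0.3271] [0.4998 0.1697 0.2997] [ 0.002  -0.0393 -0.9992] 91.2686874093385 [-0.7076  0.429  -4.3335] [ 0.0771  0.1043 -0.0428] 0.005896682813086805
```

move_arm:
  moves:
    - [[0.003, 0, -0.001, 0, 0], [0.009, 0, -0.001, 0, 0], [0.018, 0, -0.001, 0, 0], [0.028, 0, -0.001, 0, 0], [0.038, 0, -0.001, 0, 0]]

```text
clock: 22.2
eef_pos: [0.5388, 0.1699, 0.2985]
tool_rot: [-0.011, 1.0, -0.02, 0.001]
ft_force: [0.1, 0.0, -4.0]
grip_width: 0.0058
grasp_force: 60.4
```

move_arm:
  moves:
    - [[0.01, 0, 0, 0, 0], [0.02, 0, 0, 0, 0], [0.03, 0, 0, 0, 0], [0.039, 0, 0, 0, 0], [0.045, 0, 0, 0, 0]]

```text
clock: 22.82
eef_pos: [0.5835, 0.1699, 0.2985]
tool_rot: [-0.011, 1.0, -0.02, 0.001]
ft_force: [-0.0, 0.4, -4.4]
grip_width: 0.0057
grasp_force: 60.4
```

move_arm:
  moves:
    - [[0.003, 0, 0, 0, 0], [0.0035, 0, 0, 0, 0], [0.0035, 0, -0.004, 0, 0], [0.0035, 0, -0.009, 0, 0], [0.0035, 0, -0.012, 0, 0]]

```text
clock: 23.45
eef_pos: [0.5861, 0.1699, 0.2861]
tool_rot: [-0.011, 1.0, -0.02, 0.001]
ft_force: [0.9, 0.2, -4.0]
grip_width: 0.0058
grasp_force: 60.4
```

```bash
python3 v2.py l2 225 170 90 90
```

```text
[0.58605499 0.16990964 0.286114  ] [ 0.8614989   0.20983818 -4.0110588 ] 0.005750141412362556
```

View pics/l2.png

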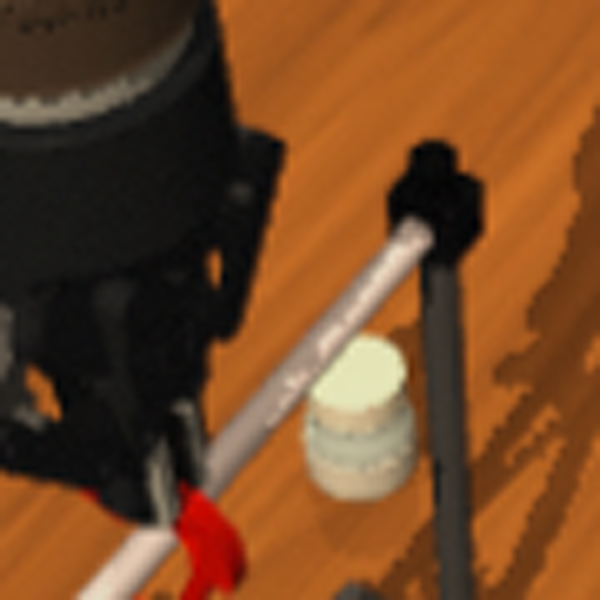

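Hook's upper bend straddles the bar (crop 205,530). Lower onto it.

move_arm:
  moves:
    - [[0, 0, -0.0015, 0, 0], [0, 0, -0.003, 0, 0], [0, 0, -0.004, 0, 0], [0, 0, -0.005, 0, 0], [0, 0, -0.005, 0, 0]]

```text
clock: 24.12
eef_pos: [0.5864, 0.1699, 0.2816]
tool_rot: [-0.011, 1.0, -0.02, 0.001]
ft_force: [-0.7, 0.3, -3.8]
grip_width: 0.0061
grasp_force: 60.4
```

move_arm:
  moves:
    - [[0, 0, -0.0003, 0, 0], [0, 0, -0.0006, 0, 0], [0, 0, -0.0006, 0, 0]]

```text
clock: 24.5
eef_pos: [0.5865, 0.1699, 0.2812]
tool_rot: [-0.011, 1.0, -0.02, 0.001]
ft_force: [0.2, 1.5, -3.9]
grip_width: 0.006
grasp_force: 60.4
```

move_arm:
  moves:
    - [[0, 0, -0.0005, 0, 0], [0, 0, -0.001, 0, 0], [0, 0, -0.001, 0, 0]]

```text
clock: 24.88
eef_pos: [0.5865, 0.1699, 0.281]
tool_rot: [-0.011, 1.0, -0.019, 0.002]
ft_force: [-2.1, -0.3, 2.0]
grip_width: 0.0058
grasp_force: 61.1
```

move_arm:
  moves:
    - [[0, 0, -0.0004, 0, 0], [0, 0, -0.0008, 0, 0], [0, 0, -0.0008, 0, 0]]

```text
clock: 25.25
eef_pos: [0.5865, 0.17, 0.2809]
tool_rot: [-0.011, 1.0, -0.019, 0.002]
ft_force: [-3.7, -0.4, 6.8]
grip_width: 0.0057
grasp_force: 61.7
```

Seated. Ease off and release.

move_arm:
  moves:
    - [[0, 0, 0.0008, 0, 0], [0, 0, 0.0008, 0, 0], [0, 0, 0.0008, 0, 12], [0, 0, 0.0008, 0, 16], [0, 0, 0.0008, 0, 22]]

```text
clock: 25.88
eef_pos: [0.5865, 0.17, 0.2795]
tool_rot: [-0.011, 1.0, -0.02, 0.001]
ft_force: [-0.5, 0.2, -0.4]
grip_width: 0.0188
grasp_force: 0.0
```

move_arm:
  moves:
    - [[0, 0, 0, 0, 30], [0, 0, 0, 0, 30], [0, 0, 0.01, 0, 30], [0, 0, 0.03, 0, 30], [0, 0, 0.06, 0, 30]]

```text
clock: 26.5
eef_pos: [0.5861, 0.1698, 0.3406]
tool_rot: [-0.011, 1.0, -0.02, 0.0]
ft_force: [0.4, 0.4, 0.3]
grip_width: 0.0254
grasp_force: 0.0
```

move_arm:
  moves:
    - [[0, 0, 0.04, 0, 30], [-0.04, 0, 0.08, 0, 30], [-0.1, 0, 0.08, 0, 30], [-0.16, 0, 0.08, 0, 30], [-0.22, 0, 0.08, 0, 30]]

```text
clock: 27.12
eef_pos: [0.3646, 0.1697, 0.421]
tool_rot: [-0.011, 1.0, -0.019, 0.002]
ft_force: [-0.4, 1.5, 1.0]
grip_width: 0.0259
grasp_force: 0.0
```

```bash
cat > f.py <<'E'
from h import *
np.set_printoptions(precision=2,suppress=True)
o=monitor.get_obs();print(o["clock"],o["eef_pos"],o["ft_force"])
for n in("side","top"):
    c=vision.camera(n);im=c["color"];cv2.imwrite(f"pics/{n}_f{o['clock']:.0f}.png",im[:,:,::-1])
    hsv=cv2.cvtColor(im,cv2.COLOR_RGB2HSV)
    ax=[proj(c,[.587,.17,z]) for z in(.28,.22,.16,.1,.04)];print(n,"expected line",np.array(ax).ravel())
    x0,y0=np.min(ax,0).astype(int)-25;x1,y1=np.max(ax,0).astype(int)+25
    for k,lo,hi in(("red",(0,215,110),(4,255,255)),("yellow",(20,190,110),(30,255,255)),("purple",(135,90,40),(170,255,255)),("blue",(105,120,50),(125,255,255)),("green",(50,120,40),(75,255,255)),("white",(0,0,120),(40,60,255))):
        m=cv2.inRange(hsv[y0:y1,x0:x1],lo,hi);nn,_,st,ce=cv2.connectedComponentsWithStats(m)
        print(k,[(int(s[4]),ce[i]+[x0,y0]) for i,s in enumerate(st) if i and s[4]>5])
E
python3 f.py
```

```text
27.125 [0.36 0.17 0.42] [-0.36  1.5   0.99]
side expected line [248.78 245.65 252.3  265.02 255.44 282.34 258.28 297.93 260.85 312.03]
red [(463, array([247.48, 262.66])), (23, array([258.78, 282.7 ]))]
yellow [(14, array([267.71, 288.07]))]
purple [(39, array([251.13, 310.85]))]
blue [(25, array([266.48, 296.28]))]
green [(27, array([259.48, 306.11]))]
white [(96, array([264.11, 230.51])), (97, array([278.44, 225.88])), (66, array([277.59, 236.3 ])), (143, array([234.73, 264.53])), (6, array([245.33, 303.5 ]))]
top expected line [215.51 195.82 220.22 199.18 224.5  202.25 228.42 205.05 232.02 207.62]
red []
yellow []
purple []
blue []
green []
white [(114, array([200.9 , 195.98])), (194, array([237.1 , 195.99])), (28, array([236.93, 203.71])), (9, array([210.67, 204.33]))]
```

move_arm:
  moves:
    - [[-0.02, 0, 0, 0, 30], [-0.02, 0, 0, 0, 30], [-0.02, 0, 0, 0, 30], [-0.02, 0, 0, 0, 30], [-0.02, 0, 0, 0, 30]]

```text
clock: 27.85
eef_pos: [0.347, 0.1699, 0.4198]
tool_rot: [-0.011, 1.0, -0.02, 0.001]
ft_force: [1.4, 0.3, -0.3]
grip_width: 0.0254
grasp_force: 0.0
```

```bash
python3 f.py | sed -n 1,8p; python3 f.py | sed -n 3,7p;python3 f.py | sed -n 3,7p
```

```text
27.85 [0.35 0.17 0.42] [ 1.37  0.29 -0.27]
side expected line [248.78 245.65 252.3  265.02 255.44 282.34 258.28 297.93 260.85 312.03]
red [(464, array([247.46, 262.64])), (23, array([258.78, 282.7 ]))]
yellow [(12, array([268. , 287.5]))]
purple [(38, array([251.13, 310.92]))]
blue [(25, array([266.44, 296.32]))]
green [(28, array([259.39, 306.32]))]
white [(92, array([264.14, 230.39])), (97, array([278.44, 225.88])), (66, array([277.55, 236.33])), (144, array([234.54, 264.78])), (11, array([247.09, 301.18]))]
red [(461, array([247.45, 262.65])), (23, array([258.78, 282.7 ]))]
yellow [(13, array([268.  , 287.31]))]
purple [(38, array([251.13, 310.92]))]
blue [(26, array([266.54, 296.12]))]
green [(28, array([259.39, 306.32]))]
red [(462, array([247.42, 262.69])), (22, array([258.73, 282.64]))]
yellow [(15, array([267.67, 288.07]))]
purple [(39, array([251.13, 310.85]))]
blue [(25, array([266.48, 296.28]))]
green [(29, array([259.48, 306.28]))]
```

move_arm:
  moves:
    - [[0, 0, 0, 0, 30], [0, 0, 0, 0, 30], [0, 0, 0, 0, 30], [0, 0, 0, 0, 30], [0, 0, 0, 0, 30]]

```text
clock: 28.78
eef_pos: [0.3464, 0.1699, 0.4201]
tool_rot: [-0.011, 1.0, -0.02, 0.001]
ft_force: [0.3, 0.0, -0.0]
grip_width: 0.0257
grasp_force: 0.0
```

move_arm:
  moves:
    - [[0, 0, 0, 0, 30], [0, 0, 0, 0, 30], [0, 0, 0, 0, 30], [0, 0, 0, 0, 30], [0, 0, 0, 0, 30]]

```text
clock: 29.4
eef_pos: [0.3464, 0.1699, 0.4201]
tool_rot: [-0.011, 1.0, -0.02, 0.001]
ft_force: [-0.2, 0.1, -0.7]
grip_width: 0.0254
grasp_force: 0.0
```

```bash
python3 f.py | sed -n 1,8p; python3 f.py | sed -n 3,7p;python3 f.py | sed -n 3,7p
```

```text
29.4 [0.35 0.17 0.42] [-0.2   0.11 -0.72]
side expected line [248.78 245.65 252.3  265.02 255.44 282.34 258.28 297.93 260.85 312.03]
red [(465, array([247.45, 262.66])), (22, array([258.73, 282.64]))]
yellow [(13, array([268.  , 287.31]))]
purple [(38, array([251.13, 310.92]))]
blue [(24, array([266.42, 296.29]))]
green [(30, array([259.5 , 306.33]))]
white [(96, array([264.25, 230.4 ])), (98, array([278.43, 225.93])), (65, array([277.6 , 236.29])), (142, array([234.66, 264.59])), (10, array([246.8, 301.5]))]
red [(466, array([247.45, 262.7 ])), (24, array([258.67, 282.62]))]
yellow [(13, array([267.85, 287.54]))]
purple [(37, array([251.11, 311.03]))]
blue [(23, array([266.3 , 296.52]))]
green [(29, array([259.41, 306.38]))]
red [(464, array([247.44, 262.64])), (23, array([258.78, 282.7 ]))]
yellow [(14, array([267.71, 288.07]))]
purple [(38, array([251.13, 310.92]))]
blue [(25, array([266.48, 296.28]))]
green [(27, array([259.48, 306.11]))]
```

Hanging still, arm clear.

```bash
python3 -c "
from workcell import job
print(job.job_done())"
```

```text
the job is handed in; nothing more can be done
None
```

The red hook, with the plate on it, is hanging still on the crossbar between the posts. The arm is clear and the job is handed in at about 30 s, but no verdict came back. The only push on the plate while threading was one touch of about 2.5 N, which I backed off and corrected.

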